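# Open the centrifuge hood and fit the keyed rotor

### The job

Get the small bench centrifuge ready: swing up its spring-loaded hood (there is a bar handle on its front edge) past the spring's tipping point, so that it stays wide open on its own. Then take the rotor with the grip fin from its stand, turn it so that the flat of its bore matches the flat of the drive spindle, and lower it (do not let it fall from a height) until it sits fully down and level on the spindle. Leave the hood open, let go of everything, and do not disturb the bottle, the tip box or the tube rack.

Things in the scene. Friction and masses are not known exactly. Their poses are not given: they have to be found in the camera images.
- centrifuge: Fixed bench centrifuge: white box 210 deep (x), 220 wide (y), 112 mm high; x points from its front (handle side, to the robot's right) to its rear; yaw 1.57, 0.25 either way. Origin: on the spindle axis at bench level. Round bowl in the top, 150 mm diameter, floor 50 mm and rim 112 mm above the bench, under a grey box-shaped hood 200 x 210 x 34 mm.
- hood (a joint): Hood angle: 0 shut, 1.8 rad open against its stop, leaning back past upright. An over-centre spring and the hood's weight push it shut below about 0.98 rad; above that they carry it fully open in about 2 s. Untouched it never stays between. Opening takes about 5 N at the handle at first, falling to nothing at the tipping point.
- hood_hinge (a point): Middle of the hood's hinge line, at the housing's top rear edge, 115 mm above the bench, 100 mm behind the spindle axis. Fixed to the housing, same axes: x to the rear, y along the hinge, z up.
- hood_handle (a point): Middle of the hood's steel bar handle: round bar, 12 mm diameter, 110 mm long, parallel to the hinge, on two end arms; 34 mm free gap between bar and hood, free space below it. Shut: 240 mm in front of the hinge and 12 mm above it, axes as hood_hinge. Turns with the hood about +y: the bar rises and goes back over the machine.
- spindle_seat (a point): Centre of the top of the spindle's shoulder (52 mm diameter), 62 mm above the bench, inside the bowl. On it stands the D-shaped drive post: 30 mm diameter, 22 mm high, top 5 mm tapered, a flat 9 mm from the axis. x points from the axis to the flat, z up. Held by a stiff brake at any angle within 0.6 rad of the machine's x.
- rotor: Rotor, about 0.5 kg: disc 112 mm diameter, 24 mm thick; on top a black grip fin along x, 76 x 16 x 40 mm, its top 64 mm above the underside. Origin: centre of the underside, z up. D bore below: 33 mm diameter, through the disc, flat 10.5 mm from the axis at +x; the rim is cut flat on that side too. Seated, origin and x match spindle_seat. Starts with yaw 1.57, 0.6 either way.
- stand: Fixed black round stand, 84 mm diameter, 25 mm high, beside the centrifuge, that the rotor lies on at the start. Origin under its centre.
- reagent_bottle: Bystander: bottle 72 mm in diameter and about 150 mm tall, origin under its centre.
- tip_box: Bystander: pipette tip box 120 x 85 x 68 mm, origin under its centre.
- tube_rack: Bystander: tube rack 90 x 200 x 47 mm, origin under its centre.
Not all that is in view belongs to the job. What is shaped like the rotor but purple is not meant.

How it is judged:
By the outcome, as a careful person would: the job done as asked, in the order asked, and still so for the second after the job is handed in, with the robot touching nothing.
It also fails if it takes over 58 s, if anything falls off the work surface, if the arm or the gripper's body presses on something with over 40 N, if the wrist force passes 120 N, or if a joint passes its speed limit or range.

### The arm

A 6-joint arm with a two-finger parallel gripper is mounted at the origin on the work surface. World frame = base frame: x ahead of the robot, y to its left, z up, the work surface at z = 0. Lengths are in m, angles in rad, forces in N, time in s.
With the tool pointing down it reaches from about 0.35 to 0.85 m from the base axis. Payload 8.1 kg.
Tool frame: the origin (TCP) lies between the finger pads; the fingertips stand 11 mm ahead of it and the grasp point (between the pads) lies 8 mm behind it (robot.tips_ahead is the distance from the TCP to the fingertips, in m); z points along the fingers, y is the line along which they close (so a half turn about z gives the same grasp; the last joint's range is limited). The gripper opens to 93 mm and grips with 3 to 60 N. Pads are 15 mm wide; open, the fingers measure 128 mm over their backs; the gripper's body (75 mm by 188 mm) begins 65 mm behind the grasp point.
Start: joints at [1.251, 0.13, 1.488, -0, 1.523, -0.085], TCP at [0.14, 0.584, 0.23] pointing down, gripper open.
Joint ranges: [-2.96, 2.96], [-0.89, 2.26], [0.02, 2.5], [-1.34, 4.48], [0, 2.73], [-2.66, 2.66]. Speed limits (rad/s): [2.39, 2.39, 2.79, 3.14, 3.14, 3.14].

### API

Orientations are given as a rotation vector (axis times angle).
In Python, from plant import robot gives the robot as it stands. The module is installed in compiled form; this text tells all that it offers.
- The arm moves only by the tool move_arm, never from a script. Its argument "deltas" is one flat list of numbers, 7 for each row, row after row: the shift along the tool's x, y, z in m, then the turn, a rotation vector about the tool's x, y, z in rad, then the opening, from 0 (shut) to 1 (fully open). A call has 1 to 12 rows; each row is the pose to reach, as a shift and turn from the pose commanded when the call began, along the tool's axes at that moment; what a row does not reach only later rows make up. A row lasts 1/8 s, in which the tool goes at most 62.5 mm and 10.7 degrees, less where a joint would pass 70% of its speed; a pose out of reach is approached as far as the arm can. A call with a gripper value outside its range is refused whole. The fingers move at their own pace and stop on an object; "squeeze" is the grip in N (left out, the last holds). Time passes only in rows, so rows that repeat a pose let the fingers close. It gives the time, the measured TCP pose, the force, the opening and the grip force at its end, in the units of the state.
- robot.read_state(): the state, without advancing time (a new reading comes with each control period).
- robot.read_camera(name): name is "scene" or "top" or "wrist"; returns (picture, depth): 384x512x3 uint8, red, green, blue; 384x512 float32, m along the optical axis (not along the pixel's ray), 0 where there is no reading.
- robot.camera_model(name): a dict with "K" (3x3 intrinsics, pixels), "R" (3x3) and "t" (3): a world point X has camera coordinates R X + t; the wrist camera has in their place "tool_from_camera" (4x4, takes a point from camera to tool coordinates, whose origin is the TCP and whose axes are the flange's). Camera axes: x right, y down, z forward; pixel columns grow to the right and rows downward; lengths in m; the calibration is good to about 2 mm. A picture is of the moment at which its call begins: read the wrist's pose just before it. camera_model takes no time and is no camera call.
- robot.close_job(): hands the job in; it is judged then, once.
Trained networks look in the newest picture that a camera, given by its name, has taken for a name from the list of things; names that differ only in an ending like _2 or _b are one class to them, and where a whole thing is asked for, a point or a joint stands for the part that bears it (a point fixed in the world has none). Each returns a list of dicts, best first, with "confidence" (0 to 1); they miss things now and then, are a little off and sometimes report something else, mostly with a low value. They report only what shows in the picture. A call takes as long as a camera call. They do not tell look-alikes from the thing itself.
- robot.recognise(camera, label): "uv" ([column, row] in pixels, amid what is visible of it).
The state is a dict: "t": time; "q": joint angles; "dq": joint speeds; "joint_torque": joint torques, N m; "tool_pos": TCP position; "orientation": TCP orientation; "force": force on the tool from outside, world axes, zero at the start; "wrist_torque": the same for the moment, N m; "opening": finger opening in m; "gripper_force": force on a finger pad.
Only numpy, scipy, OpenCV 4.12 (cv2) and the standard library are available. Lean on these libraries where they do the work, as an engineer would, in place of code of your own. Each camera call takes 0.05 s, during which the arm holds its last target. There are 200 camera calls.

## Working session

There is one attempt and no reset: what is moved stays moved. The work goes in short steps, Python scripts to look and compute and a tool call to move; the robot and the scene stay as the last step left them, time stands still between calls to the robot, and variables do not carry over. Pictures are saved under pics/ and viewed, at most 10 in all, crops included, and the job is handed in when it is done.

Besides the shell and the picture viewer there is one more tool, called after "Call:" as name(argument=value, ...) on one line, values as JSON. move_arm: Moves the arm, as the interface text tells. Its arguments: {"type":"object","properties":{"deltas":{"type":"array","items":{"type":"number"}},"squeeze":{"type":"number"}},"required":["deltas"]}

```bash
mkdir -p pics; cat > h.py <<'E'
import numpy as np, cv2
from plant import robot
from scipy.spatial.transform import Rotation as Ro
def cam(n):
    s=robot.read_state(); p,d=robot.read_camera(n); m=robot.camera_model(n)
    K=np.array(m["K"])
    if n=="wrist":
        T=np.eye(4);T[:3,:3]=Ro.from_rotvec(s["orientation"]).as_matrix();T[:3,3]=s["tool_pos"]
        T=T@np.array(m["tool_from_camera"])
    else:
        T=np.eye(4);R=np.array(m["R"]);T[:3,:3]=R.T;T[:3,3]=-R.T@np.array(m["t"])
    v,u=np.mgrid[:384,:512]
    P=np.stack([(u-K[0,2])/K[0,0]*d,(v-K[1,2])/K[1,1]*d,d],-1)@T[:3,:3].T+T[:3,3]
    P[d==0]=np.nan
    return p,d,P,K,T
def save(n,p): cv2.imwrite("pics/"+n,cv2.cvtColor(p,cv2.COLOR_RGB2BGR))
E
python3 - <<'E'
from h import *
out=[]
for n in ["top","scene"]:
    p,d,P,K,T=cam(n); out.append(p); np.savez(n,p=p,P=P)
    for l in ["centrifuge","hood_handle","rotor","stand","reagent_bottle","tip_box","tube_rack"]:
        for r in robot.recognise(n,l)[:3]:
            u,v=map(int,r["uv"]); print(n,l,r["uv"],round(r["confidence"],2),np.round(P[v,u],3))
save("top.png",out[0]);save("scene.png",out[1])
print(robot.read_state(), robot.camera_model("wrist"))
E
```

```text
top centrifuge [220.2, 200.5] 0.56 [0.541 0.16  0.149]
top hood_handle [219.9, 197.8] 0.63 [0.551 0.164 0.151]
top rotor [288.2, 193.7] 0.83 [ 0.586 -0.095  0.06 ]
top rotor [327.4, 204.8] 0.8 [ 0.544 -0.24   0.091]
top rotor [336.2, 241.9] 0.7 [ 0.408 -0.288  0.029]
top stand [323.2, 204.1] 0.22 [ 0.544 -0.226  0.087]
top reagent_bottle [379.5, 201.1] 0.84 [ 0.555 -0.422  0.14 ]
top tip_box [114.9, 218.5] 0.93 [0.47  0.567 0.066]
top tube_rack [294.0, 150.1] 0.69 [ 0.761 -0.117  0.044]
scene centrifuge [235.6, 175.1] 0.45 [ 0.547 -0.194  0.023]
scene hood_handle [283.8, 206.3] 0.59 [0.577 0.177 0.15 ]
scene rotor [256.9, 151.2] 0.93 [ 0.41  -0.283  0.032]
scene rotor [232.6, 193.7] 0.71 [ 0.622 -0.067  0.054]
scene rotor [228.8, 163.8] 0.56 [ 0.553 -0.234  0.054]
scene stand [237.3, 174.7] 0.49 [ 0.538 -0.195  0.024]
scene reagent_bottle [204.4, 138.9] 0.79 [ 0.57  -0.404  0.078]
scene tube_rack [192.7, 210.4] 0.86 [ 0.763 -0.079  0.031]
scene tube_rack [228.1, 164.8] 0.32 [ 0.558 -0.224  0.057]
{'t': 0.8, 'q': array([ 1.25059952e+00,  1.30371903e-01,  1.48820450e+00, -1.71949111e-0
[... 409 characters left out ...]
), 'force': array([ 0.12213748, -0.02359899,  0.01824488]), 'wrist_torque': array([-0.04130519, -0.00427296, -0.07832921]), 'gripper_force': 0.0, 'opening': 0.09309313031126586} {'K': array([[290.55358839,   0.        , 258.89625828],
       [  0.        , 290.55358839, 188.66332781],
       [  0.        ,   0.        ,   1.        ]]), 'tool_from_camera': array([[-1.08188280e-04, -9.57586652e-01, -2.88145436e-01,
         8.04230410e-02],
       [ 9.99999924e-01, -2.11308355e-04,  3.26771750e-04,
        -9.93594078e-04],
       [-3.73799804e-04, -2.88145379e-01,  9.57586602e-01,
        -1.54295721e-01],
       [ 0.00000000e+00,  0.00000000e+00,  0.00000000e+00,
         1.00000000e+00]])}
```

View pics/top.png

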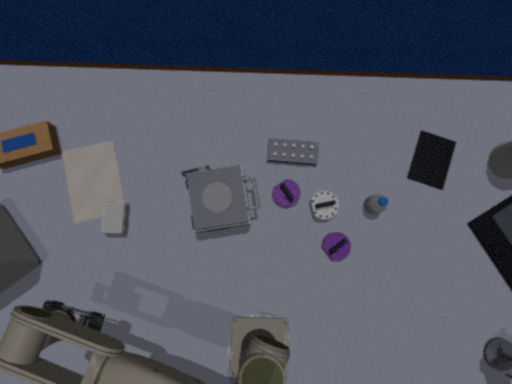

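View pics/scene.png

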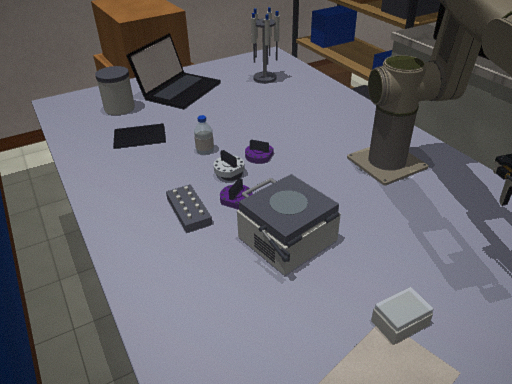

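The top view shows the centrifuge at (218,198), with its handle bar on the right at (257,193). The white rotor is on its stand at (324,205), and purple decoys are at (286,193) and (336,246). The scene view agrees. Next I'll fit the hood, bar and rotor from depth.

```bash
python3 - <<'E'
from h import *
f=np.load("top.npz");P=f["P"];p=f["p"]
m=(P[...,2]>.135)&(P[...,2]<.165)&(abs(P[...,1]-.16)<.14)&(abs(P[...,0]-.54)<.14)
pts=P[m][:,:2].astype(np.float32); print(len(pts),cv2.minAreaRect(pts),P[m][:,2].mean())
for v in range(176,216,3): print(v,[tuple(np.round(P[v,u],3)) for u in range(250,262,2)])
m=(P[...,2]>.02)&(np.hypot(P[...,0]-.545,P[...,1]+.235)<.09)
m2=m&(p.max(-1)<70)&(P[...,2]>.07)
print(m.sum(),cv2.minAreaRect(P[m][:,:2].astype(np.float32)),m2.sum(),cv2.minAreaRect(P[m2][:,:2].astype(np.float32)))
print(cv2.minEnclosingCircle(P[m][:,:2].astype(np.float32)))
E
```

```text
3189 ((0.5659514665603638, 0.1507139801979065), (0.22991390526294708, 0.24393557012081146), 10.647507667541504) 0.1491112604851589
176 [(np.float64(0.659), np.float64(0.055), np.float64(0.002)), (np.float64(0.636), np.float64(0.046), np.float64(0.131)), (np.float64(0.659), np.float64(0.038), np.float64(0.003)), (np.float64(0.659), np.float64(0.03), np.float64(0.003)), (np.float64(0.66), np.float64(0.022), np.float64(-0.001)), (np.float64(0.66), np.float64(0.014), np.float64(-0.0))]
179 [(np.float64(0.625), np.float64(0.054), np.float64(0.128)), (np.float64(0.624), np.float64(0.046), np.float64(0.136)), (np.float64(0.625), np.float64(0.039), np.float64(0.129)), (np.float64(0.647), np.float64(0.03), np.float64(0.002)), (np.float64(0.648), np.float64(0.022), np.float64(-0.002)), (np.float64(0.648), np.float64(0.014), np.float64(-0.0))]
182 [(np.float64(0.634), np.float64(0.054), np.float64(0.002)), (np.float64(0.635), np.float64(0.046), np.float64(-0.003)), (np.float64(0.613), np.float64(0.038), np.float64(0.135)), (np.float64(0.636), np.float64(0.03), np.float64(-0.006)), (np.float64(0
[... 3637 characters left out ...]
loat64(0.515), np.float64(0.01), np.float64(0.001))]
215 [(np.float64(0.495), np.float64(0.05), np.float64(0.084)), (np.float64(0.502), np.float64(0.042), np.float64(0.0)), (np.float64(0.502), np.float64(0.034), np.float64(0.003)), (np.float64(0.502), np.float64(0.026), np.float64(-0.003)), (np.float64(0.503), np.float64(0.018), np.float64(-0.002)), (np.float64(0.502), np.float64(0.01), np.float64(0.002))]
647 ((0.5474718809127808, -0.24158576130867004), (0.11047802120447159, 0.10430270433425903), 13.022977828979492) 72 ((0.5446451306343079, -0.23401843011379242), (0.01345633715391159, 0.07036622613668442), 13.318720817565918)
((0.5460465550422668, -0.23734399676322937), 0.05683402344584465)
```

```bash
cat >> h.py <<'E'
def tool(pos,yang,tilt=None,state=None):
    """delta (6) from present measured pose to TCP pos, tool down, tool-y at world angle yang"""
    s=state or robot.read_state(); R0=Ro.from_rotvec(s["orientation"]).as_matrix()
    c,n=np.cos(yang),np.sin(yang); y=np.array([c,n,0]);z=np.array([0,0,-1.]);x=np.cross(y,z)
    R=np.stack([x,y,z],1)
    return np.round(np.r_[R0.T@(np.array(pos)-s["tool_pos"]),Ro.from_matrix(R0.T@R).as_rotvec()],4)
E
python3 -c "
from h import *
print(tool([.569,.032,.24],np.pi/2+.15))"
```

```text
[-0.5459 -0.4365 -0.0103 -0.      0.     -0.3848]
```

Call:
move_arm(deltas=[-0.045, -0.036, -0.01, 0, 0, -0.03, 1, -0.09, -0.072, -0.02, 0, 0, -0.06, 1, -0.136, -0.109, -0.02, 0, 0, -0.1, 1, -0.182, -0.145, -0.02, 0, 0, -0.13, 1, -0.227, -0.182, -0.02, 0, 0, -0.16, 1, -0.273, -0.218, -0.02, 0, 0, -0.19, 1, -0.318, -0.254, -0.02, 0, 0, -0.22, 1, -0.364, -0.291, -0.02, 0, 0, -0.26, 1, -0.41, -0.328, -0.02, 0, 0, -0.29, 1, -0.455, -0.364, -0.015, 0, 0, -0.32, 1, -0.5, -0.4, -0.01, 0, 0, -0.35, 1, -0.546, -0.436, -0.01, 0, 0, -0.385, 1])

```text
t: 2.3
tool_pos: [0.5699, 0.0308, 0.2393]
orientation: [0.237, -3.132, -0.0]
force: [1.5, -0.4, 0.3]
opening: 0.0929
gripper_force: 0.0
```

```bash
python3 - <<'E'
from h import *
print(robot.read_state()["tool_pos"])
p,d,P,K,T=cam("wrist");save("w1.png",p)
m=(P[...,2]>.115)&(P[...,2]<.142)&(abs(P[...,1]-.032)<.03)&(abs(P[...,0]-.569)<.065)
q=P[m]; print(len(q),cv2.minAreaRect(q[:,:2].astype(np.float32)),np.nanpercentile(q[:,2],[10,50,95]))
c=q[:,:2].mean(0);U=np.linalg.svd(q[:,:2]-c,full_matrices=False)[2][0];print(c,np.arctan2(U[1],U[0]))
E
```

```text
[0.5699213  0.03078216 0.23932819]
2165 ((0.5701525211334229, 0.04616524651646614), (0.12732376158237457, 0.045303698629140854), 8.195699691772461) [0.12853163 0.13127898 0.1330092 ]
[0.5629909  0.03663788] 0.04857085997513019
```

View pics/w1.png

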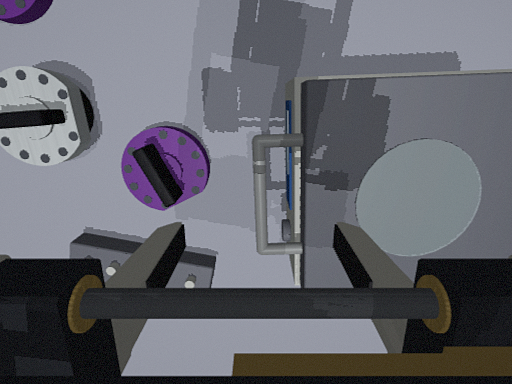

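The bar runs from (259,145) to (264,248), with the hood to its right. The white rotor is at far left, and its rim flat shows at about (85,115). I'll fit the bar between its arms.

```bash
python3 - <<'E'
from h import *
p,d,P,K,T=cam("wrist")
c=[];
for v in range(158,238,4):
    r=P[v,245:280]; k=r[:,2]>.11; c.append(np.nanmean(r[k],0))
c=np.array(c); a=np.polyfit(c[:,0],c[:,1],1);th=np.arctan(a[0]);print(a,th,c[0],c[-1])
# ends of bar outer
for v in (134,140,146,240,246,252): print(v,np.round(np.nanmax(P[v,250:275],0),3))
# hood top front edge
m=(P[...,2]>.142)&(P[...,2]<.155); h=P[m]
e=[]
for v in range(100,240,10):
    i=np.where(m[v])[0]; e.append(P[v,i[0]])
e=np.array(e);b=np.polyfit(e[:,0],e[:,1],1);print("hood edge",b,np.arctan(b[0]),e[0],h[:,2].mean())
# bar centre end midpoint
mid=None
bw=(P[...,2]>.11)&(P[...,2]<.142); bw[:, :245]=0; bw[:,300:]=0
i=np.where(bw[:, 262])[0]; print(i.min(),i.max(),P[i.min(),262],P[i.max(),262])
# rotor
W=P
m=(np.hypot(P[...,0]-.546,P[...,1]+.237)<.08)&(P[...,2]>.035)
print(m.sum())
E
```

```text
[ 0.1897523  -0.07783454] 0.18752286702673818 [0.54142075 0.02474862 0.13094468] [0.61621469 0.03899295 0.13083297]
134 [0.537 0.029 0.131]
140 [0.545 0.03  0.133]
146 [0.552 0.04  0.133]
240 [0.692 0.063 0.132]
246 [0.702 0.048 0.134]
252 [0.712 0.052 0.132]
hood edge [ 0.19013671 -0.03724183] 0.18789389114475213 [0.48569337 0.05500022 0.14251787] 0.1486669677854482
134 244 [0.52060863 0.01879028 0.12924227] [0.62991824 0.0356303  0.12684013]
7364
```

```bash
python3 - <<'E'
from h import *
print(tool([.575,.0313,.119],np.pi/2+.188))
for t in np.linspace(0,1.72,25)[1:]:
    c,s=np.cos(t),np.sin(t); print("%.3f %.3f %.3f"%(t,.24-.24*c+.012*s,-(.24*s+.012*c-.012)))
E
```

```text
[-0.0044  0.0031  0.1197 -0.0016 -0.0007 -0.0416]
0.072 0.001 -0.017
0.143 0.004 -0.034
0.215 0.008 -0.051
0.287 0.013 -0.067
0.358 0.019 -0.083
0.430 0.027 -0.099
0.502 0.035 -0.114
0.573 0.045 -0.128
0.645 0.055 -0.142
0.717 0.067 -0.155
0.788 0.079 -0.167
0.860 0.093 -0.178
0.932 0.106 -0.188
1.003 0.121 -0.197
1.075 0.136 -0.205
1.147 0.152 -0.212
1.218 0.168 -0.217
1.290 0.185 -0.222
1.362 0.202 -0.225
1.433 0.219 -0.227
1.505 0.236 -0.228
1.577 0.253 -0.228
1.648 0.271 -0.226
1.720 0.288 -0.224
```

Call:
move_arm(deltas=[-0.004, 0.003, 0, 0, 0, -0.042, 0.32, -0.004, 0.003, 0, 0, 0, -0.042, 0.32, -0.004, 0.003, 0.02, 0, 0, -0.042, 0.32, -0.004, 0.003, 0.04, 0, 0, -0.042, 0.32, -0.004, 0.003, 0.06, 0, 0, -0.042, 0.32, -0.004, 0.003, 0.08, 0, 0, -0.042, 0.32, -0.004, 0.003, 0.1, 0, 0, -0.042, 0.32, -0.004, 0.003, 0.12, 0, 0, -0.042, 0.32, -0.004, 0.003, 0.12, 0, 0, -0.042, 0.32, -0.004, 0.003, 0.12, 0, 0, -0.042, 0, -0.004, 0.003, 0.12, 0, 0, -0.042, 0, -0.004, 0.003, 0.12, 0, 0, -0.042, 0], squeeze=25)

```text
t: 3.9
tool_pos: [0.5741, 0.0326, 0.1208]
orientation: [-0.299, 3.125, -0.009]
force: [2.9, -14.1, -3.0]
opening: 0.0108
gripper_force: 25.0
```

Call:
move_arm(deltas=[0, -0.001, -0.017, 0, 0, 0, 0, 0, 0.002, -0.034, 0, 0, 0, 0, 0, 0.006, -0.051, 0, 0, 0, 0, 0, 0.011, -0.067, 0, 0, 0, 0, 0, 0.017, -0.083, 0, 0, 0, 0, 0, 0.025, -0.099, 0, 0, 0, 0, 0, 0.033, -0.114, 0, 0, 0, 0, 0, 0.043, -0.128, 0, 0, 0, 0, 0, 0.053, -0.142, 0, 0, 0, 0, 0, 0.065, -0.155, 0, 0, 0, 0, 0, 0.077, -0.167, 0, 0, 0, 0, 0, 0.091, -0.178, 0, 0, 0, 0])

```text
t: 5.4
tool_pos: [0.5573, 0.1229, 0.302]
orientation: [-0.296, 3.12, -0.007]
force: [3.0, -10.3, 10.1]
opening: 0.0113
gripper_force: 25.0
```

Call:
move_arm(deltas=[0, 0.013, -0.01, 0, 0, 0, 0, 0, 0.028, -0.019, 0, 0, 0, 0, 0, 0.043, -0.027, 0, 0, 0, 0, 0, 0.059, -0.034, 0, 0, 0, 0, 0, 0.075, -0.039, 0, 0, 0, 0, 0, 0.092, -0.044, 0, 0, 0, 0, 0, 0.109, -0.047, 0, 0, 0, 0, 0, 0.126, -0.049, 0, 0, 0, 0, 0, 0.143, -0.05, 0, 0, 0, 0, 0, 0.16, -0.05, 0, 0, 0, 0, 0, 0.178, -0.048, 0, 0, 0, 0, 0, 0.19, -0.047, 0, 0, 0, 0])

```text
t: 6.9
tool_pos: [0.5201, 0.3132, 0.3457]
orientation: [-0.302, 3.123, 0.002]
force: [8.0, 3.4, -6.5]
opening: 0.0112
gripper_force: 25.0
```

Call:
move_arm(deltas=[0, 0, 0, 0, 0, 0, 0.4, 0, 0, 0, 0, 0, 0, 0.4, 0, 0, -0.03, 0, 0, 0, 0.4, 0, 0, -0.06, 0, 0, 0, 0.6, 0, -0.02, -0.09, 0, 0, 0, 1, 0, -0.07, -0.09, 0, 0, 0, 1, 0, -0.13, -0.09, 0, 0, 0, 1, 0, -0.18, -0.09, 0, 0, 0, 1])

```text
t: 7.9
tool_pos: [0.5533, 0.1327, 0.4354]
orientation: [-0.3, 3.126, -0.001]
force: [-0.2, -0.1, 0.6]
opening: 0.0827
gripper_force: 0.0
```

```bash
python3 - <<'E'
from h import *
p,d,P,K,T=cam("wrist");save("w2.png",p);np.savez("w2",p=p,P=P)
print(tool([.545,-.235,.26],.235))
E
```

```text
[ 0.0766 -0.3536  0.1766 -0.0027  0.0032  1.5227]
```

View pics/w2.png

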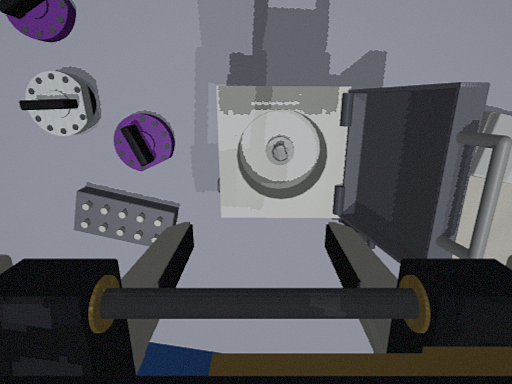

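The hood stands open at about (410,160), and the spindle post is in the bowl at (280,150). The white rotor is at (60,103), with its rim flat towards the right (the machine side). I'll take a closer look at the spindle for its flat.

Call:
move_arm(deltas=[0, 0.018, 0.045, 0, 0, 0, 1, 0, 0.036, 0.09, 0, 0, 0, 1, 0, 0.036, 0.135, 0, 0, 0, 1, 0, 0.036, 0.175, 0, 0, 0, 1, 0, 0.036, 0.175, 0, 0, 0, 1])

```text
t: 8.57
tool_pos: [0.5443, 0.1698, 0.2563]
orientation: [0.3, -3.12, 0.002]
force: [-0.8, 0.5, 0.1]
opening: 0.0927
gripper_force: 0.0
```

```bash
python3 - <<'E'
from h import *
p,d,P,K,T=cam("wrist");np.savez("w3",p=p,P=P)
m=(np.hypot(P[...,0]-.549,P[...,1]-.169)<.04)&(P[...,2]>.078)&(P[...,2]<.09)
q=P[m];print(m.sum(),q.mean(0),np.ptp(q,axis=0),cv2.minEnclosingCircle(q[:,:2].astype(np.float32)))
s=(np.hypot(P[...,0]-.549,P[...,1]-.169)<.05)&(P[...,2]>.057)&(P[...,2]<.066)
b=P[s];print(s.sum(),cv2.minEnclosingCircle(b[:,:2].astype(np.float32)))
c=np.array(cv2.minEnclosingCircle(q[:,:2].astype(np.float32))[0])
r=q[:,:2]-c;a=np.degrees(np.arctan2(r[:,1],r[:,0]));rr=np.hypot(*r.T)
for k in range(-180,180,15):
    i=(a>=k)&(a<k+15); print(k,np.round(rr[i].max()*1e3,1) if i.any() else None,end="; ")
v,u=np.where(m);v0,u0=int(v.mean()),int(u.mean());print(u0,v0)
crop=p[v0-60:v0+60,u0-80:u0+80];save("w3.png",cv2.resize(crop,None,fx=5,fy=5,interpolation=cv2.INTER_CUBIC))
E
```

```text
411 [0.55233778 0.16765914 0.08239362] [0.02916052 0.02785112 0.0069549 ] ((0.5527859926223755, 0.16926084458827972), 0.014982897788286209)
891 ((0.5527094602584839, 0.16948506236076355), 0.026284873485565186)
-180 14.8; -165 14.9; -150 14.5; -135 14.9; -120 14.6; -105 14.7; -90 14.2; -75 14.3; -60 14.5; -45 13.6; -30 14.2; -15 14.5; 0 13.2; 15 13.8; 30 14.2; 45 14.9; 60 14.2; 75 11.6; 90 9.7; 105 8.8; 120 9.1; 135 10.3; 150 13.4; 165 14.8; 256 181
```

View pics/w3.png

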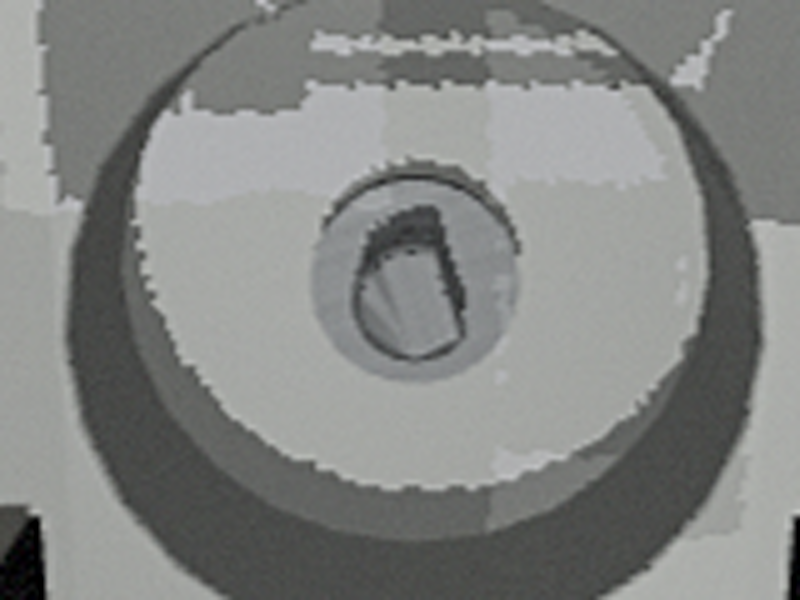

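The post is at crop (415,290), with its flat on the right running from (440,220) to (465,320). Its normal is about 115° in world. I'll fit it numerically and head for the rotor.

```bash
python3 - <<'E'
from h import *
from scipy.optimize import minimize
P=np.load("w3.npz")["P"]
m=(np.hypot(P[...,0]-.549,P[...,1]-.169)<.04)&(P[...,2]>.078)&(P[...,2]<.09)
q=P[m][:,:2]; c=np.array([.5528,.1694])
def f(x):  # bin-wise support profile vs D shape
    r=q-x[:2];a=np.arctan2(r[:,1],r[:,0]);rr=np.hypot(*r.T);e=0
    for k in np.arange(-np.pi,np.pi,.15):
        i=(a>=k)&(a<k+.15)
        if i.sum()<1: continue
        ph=k+.075-x[2]; R=.0148
        if np.cos(ph)>0: R=min(R,.009/np.cos(ph))
        e+=min(abs(np.sort(rr[i])[-1]-R),.003)
    return e
b=min((minimize(f,[.5528,.1694,g],method="Nelder-Mead",options=dict(initial_simplex=[[.5528,.1694,g],[.5538,.1694,g],[.5528,.1704,g],[.5528,.1694,g+.1]])) for g in np.arange(1.7,2.4,.08)),key=lambda r:r.fun)
print(b.x,np.degrees(b.x[2]),b.fun)
print(tool([.545,-.235,.25],.235))
E
```

```text
[0.55253695 0.16948027 2.0641255 ] 118.26567974146023 0.019393366367346787
[ 0.0779 -0.3975  0.0096 -0.0022 -0.0017  1.5276]
```

Call:
move_arm(deltas=[0.008, -0.04, 0.01, 0, 0, 0.15, 1, 0.016, -0.08, 0.01, 0, 0, 0.3, 1, 0.023, -0.12, 0.01, 0, 0, 0.45, 1, 0.031, -0.16, 0.01, 0, 0, 0.6, 1, 0.039, -0.2, 0.01, 0, 0, 0.76, 1, 0.047, -0.24, 0.01, 0, 0, 0.92, 1, 0.055, -0.28, 0.01, 0, 0, 1.08, 1, 0.062, -0.32, 0.01, 0, 0, 1.24, 1, 0.07, -0.36, 0.01, 0, 0, 1.4, 1, 0.078, -0.398, 0.01, 0, 0, 1.528, 1, 0.078, -0.398, 0.01, 0, 0, 1.528, 1])

```text
t: 10.0
tool_pos: [0.5466, -0.2385, 0.253]
orientation: [1.949, 2.458, 0.0]
force: [1.1, 0.4, -0.1]
opening: 0.093
gripper_force: 0.0
```

```bash
python3 - <<'E'
from h import *
s=robot.read_state()
p,d,P,K,T=cam("wrist");np.savez("w4",p=p,P=P);save("w4.png",p)
m=(np.hypot(P[...,0]-.546,P[...,1]+.237)<.06)&(P[...,2]>.082)&(P[...,2]<.097)
m[230:]=0
q=P[m][:,:2].astype(np.float32);print(m.sum(),cv2.minAreaRect(q),np.median(P[m][:,2]))
dsk=(np.hypot(P[...,0]-.546,P[...,1]+.237)<.075)&(P[...,2]>.044)&(P[...,2]<.054)
dsk[250:]=0
b=P[dsk][:,:2].astype(np.float32);c,r=cv2.minEnclosingCircle(b);print(dsk.sum(),c,r)
a=np.degrees(np.arctan2(b[:,1]-c[1],b[:,0]-c[0]));rr=np.hypot(*(b-c).T)
for k in range(-180,180,15):
    i=(a>=k)&(a<k+15); print(k,np.round(rr[i].max()*1e3,1) if i.any() else None,end="; ")
E
```

```text
909 ((0.5473856329917908, -0.23692123591899872), (0.015583043918013573, 0.0752444639801979), 12.870887756347656) 0.0879451932552549
4782 (0.5474889278411865, -0.23747403919696808) 0.056229788810014725
-180 55.7; -165 55.9; -150 55.8; -135 56.0; -120 56.1; -105 56.0; -90 55.9; -75 56.2; -60 56.0; -45 55.9; -30 56.1; -15 55.7; 0 55.5; 15 55.6; 30 55.7; 45 55.7; 60 55.9; 75 53.1; 90 48.0; 105 49.1; 120 55.1; 135 56.1; 150 56.0; 165 56.1;
```

View pics/w4.png

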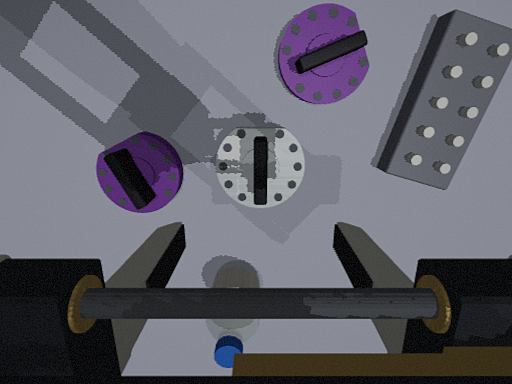

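The white rotor is at (261,167), with its fin vertical in view and the rim flat at the top, towards +y. That makes its yaw 1.795, and the decoys are well clear.

```bash
python3 -c "
from h import *
print(tool([.5474,-.237,.065],np.radians(12.87)))"
```

```text
[1.000e-04 1.000e-04 1.877e-01 2.800e-03 2.500e-03 8.800e-03]
```

Call:
move_arm(deltas=[0, 0, 0.05, 0, 0, 0.009, 0.6, 0, 0, 0.1, 0, 0, 0.009, 0.5, 0, 0, 0.14, 0, 0, 0.009, 0.5, 0, 0, 0.165, 0, 0, 0.009, 0.5, 0, 0, 0.18, 0, 0, 0.009, 0.5, 0, 0, 0.187, 0, 0, 0.009, 0.5, 0, 0, 0.187, 0, 0, 0.009, 0.5, 0, 0, 0.187, 0, 0, 0.009, 0, 0, 0, 0.187, 0, 0, 0.009, 0, 0, 0, 0.187, 0, 0, 0.009, 0, 0, 0, 0.187, 0, 0, 0.009, 0], squeeze=40)

```text
t: 11.42
tool_pos: [0.5476, -0.2358, 0.0654]
orientation: [1.954, 2.455, 0.001]
force: [-0.8, 0.7, 7.8]
opening: 0.0161
gripper_force: 40.3
```

Call:
move_arm(deltas=[0, 0, -0.02, 0, 0, 0, 0, 0, 0, -0.06, 0, 0, 0, 0, 0, 0, -0.11, 0, 0, 0, 0, 0, 0, -0.15, 0, 0, 0, 0, 0, 0, -0.17, 0, 0, 0, 0, 0, 0, -0.17, 0, 0, 0, 0])

```text
t: 12.18
tool_pos: [0.5467, -0.2353, 0.2342]
orientation: [1.955, 2.456, 0.001]
force: [0.9, 0.2, -6.2]
opening: 0.0158
gripper_force: 40.1
```

```bash
python3 -c "
from h import *
s=robot.read_state();print(s['force'],s['gripper_force'],s['opening'])
print(tool([.5525,.1706,.235],.2246+.247))"
```

```text
[ 0.91353443  0.22843175 -6.19130848] 40.097872266196646 0.015780256473124525
[ 0.3942  0.0967 -0.0013  0.0019  0.002  -0.2454]
```

Call:
move_arm(deltas=[0.02, 0.005, 0, 0, 0, -0.01, 0, 0.05, 0.012, 0, 0, 0, -0.03, 0, 0.09, 0.022, 0, 0, 0, -0.06, 0, 0.13, 0.032, 0, 0, 0, -0.08, 0, 0.18, 0.044, 0, 0, 0, -0.11, 0, 0.23, 0.056, 0, 0, 0, -0.14, 0, 0.28, 0.069, 0, 0, 0, -0.17, 0, 0.32, 0.079, 0, 0, 0, -0.2, 0, 0.36, 0.088, 0, 0, 0, -0.225, 0, 0.385, 0.0945, 0, 0, 0, -0.245, 0, 0.394, 0.097, 0, 0, 0, -0.245, 0, 0.394, 0.097, 0, 0, 0, -0.245, 0])

```text
t: 13.68
tool_pos: [0.5512, 0.171, 0.231]
orientation: [-1.639, -2.678, 0.003]
force: [-0.0, 0.0, -6.1]
opening: 0.0159
gripper_force: 40.1
```

```bash
python3 - <<'E'
from h import *
s=robot.read_state();print(s['tool_pos'],s['force'],s['gripper_force'],s['opening'])
print(tool([.5525,.1706,.235],.2246+.247))
p,d,P,K,T=cam("wrist");save("w5.png",p)
h=[]
m=(np.hypot(P[...,0]-.5525,P[...,1]-.1694)<.075)&(P[...,2]>.19)&(P[...,2]<.245)
z=P[m][:,2]; print(m.sum(),np.histogram(z,12))
k=m&(P[...,2]<.228)&(P[...,2]>.205); q=P[k]; A=np.c_[q[:,:2]-[.5525,.1694],np.ones(len(q))]
print("plane",np.linalg.lstsq(A,q[:,2],rcond=None)[0]); b=q[:,:2].astype(np.float32);c,r=cv2.minEnclosingCircle(b);print(c,r)
a=np.degrees(np.arctan2(b[:,1]-c[1],b[:,0]-c[0]));rr=np.hypot(*(b-c).T)
for t in range(0,180,10):
    i=(a>=t)&(a<t+10); print(t,np.round(rr[i].max()*1e3,1) if i.any() else None,end="; ")
E
```

```text
[0.55116309 0.17104948 0.23099022] [-0.01114189  0.03587922 -6.05207864] 40.12999421276618 0.015904691081512642
[-0.001   0.001  -0.004  -0.0027 -0.0006  0.0004]
12807 (array([ 144,  145,  111,  148,  645, 9931,  593,  143,  206,  224,  236,
        281]), array([0.19001086, 0.19458756, 0.19916427, 0.20374097, 0.20831767,
       0.21289438, 0.21747108, 0.22204778, 0.22662449, 0.23120119,
       0.23577789, 0.24035459, 0.2449313 ]))
plane [ 0.00130799 -0.00732002  0.21445569]
(0.550908625125885, 0.16908830404281616) 0.05626065284013748
0 55.7; 10 56.0; 20 56.2; 30 56.1; 40 56.2; 50 56.2; 60 56.2; 70 56.2; 80 56.2; 90 53.0; 100 49.4; 110 47.6; 120 48.5; 130 51.3; 140 56.2; 150 56.1; 160 55.9; 170 55.8;
```

View pics/w5.png

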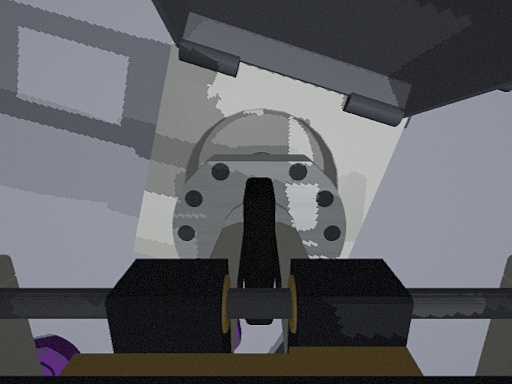

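The rotor hangs level, with its rim flat at the top, at about (262,157). The flat measures about 116° against 117° for the spindle, and the disc centre needs about +1.7 mm in x. Lowering now.

Call:
move_arm(deltas=[-0.0005, 0.0016, 0.02, 0, 0, 0, 0, -0.0005, 0.0016, 0.05, 0, 0, 0, 0, -0.0005, 0.0016, 0.075, 0, 0, 0, 0, -0.0005, 0.0016, 0.09, 0, 0, 0, 0, -0.0005, 0.0016, 0.097, 0, 0, 0, 0, -0.0005, 0.0016, 0.1, 0, 0, 0, 0, -0.0005, 0.0016, 0.1, 0, 0, 0, 0])

```text
t: 14.6
tool_pos: [0.5544, 0.171, 0.1334]
orientation: [1.641, 2.678, 0.001]
force: [0.0, 0.3, -5.8]
opening: 0.0159
gripper_force: 40.1
```

```bash
python3 -c "
from h import *
s=robot.read_state();print(s['tool_pos'],s['force'],s['wrist_torque'])"
```

```text
[0.55439513 0.17102989 0.13341023] [ 0.02407653  0.268033   -5.84592295] [-0.07441578  0.078624    0.00914161]
```

Call:
move_arm(deltas=[0.0005, -0.0012, 0.003, 0, 0, 0, 0, 0.0005, -0.0012, 0.006, 0, 0, 0, 0, 0.0005, -0.0012, 0.009, 0, 0, 0, 0, 0.0005, -0.0012, 0.012, 0, 0, 0, 0, 0.0005, -0.0012, 0.013, 0, 0, 0, 0])

```text
t: 15.22
tool_pos: [0.5524, 0.1708, 0.1192]
orientation: [-1.642, -2.678, 0.001]
force: [-0.5, 0.1, -6.1]
opening: 0.016
gripper_force: 40.1
```

```bash
python3 -c "
from h import *
s=robot.read_state();print(s['tool_pos'],s['force'],s['wrist_torque'])"
```

```text
[0.55236585 0.17078413 0.11924631] [-0.46669966  0.09943078 -6.05950253] [ 0.00808464  0.10152963 -0.04619318]
```

Call:
move_arm(deltas=[0, 0, 0.003, 0, 0, 0, 0, 0, 0, 0.006, 0, 0, 0, 0, 0, 0, 0.009, 0, 0, 0, 0, 0, 0, 0.011, 0, 0, 0, 0, 0, 0, 0.012, 0, 0, 0, 0])

```text
t: 15.85
tool_pos: [0.5525, 0.1708, 0.1074]
orientation: [-1.642, -2.678, 0.0]
force: [0.0, 0.5, -6.8]
opening: 0.0158
gripper_force: 40.1
```

```bash
python3 -c "
from h import *
s=robot.read_state();print(s['tool_pos'],s['force'],s['wrist_torque'])"
```

```text
[0.55246792 0.17082802 0.10741857] [ 4.27127046e-03  5.09056566e-01 -6.75545719e+00] [-0.03033258  0.04382286 -0.05706597]
```

Sliding on freely. I'll do the last few millimetres gently.

Call:
move_arm(deltas=[0, 0, 0.0015, 0, 0, 0, 0, 0, 0, 0.003, 0, 0, 0, 0, 0, 0, 0.004, 0, 0, 0, 0, 0, 0, 0.005, 0, 0, 0, 0, 0, 0, 0.005, 0, 0, 0, 0])

```text
t: 16.48
tool_pos: [0.5525, 0.1708, 0.1025]
orientation: [-1.642, -2.678, 0.0]
force: [0.3, 0.4, -6.4]
opening: 0.016
gripper_force: 40.1
```

```bash
python3 -c "
from h import *
s=robot.read_state();print(s['tool_pos'],s['force'],s['wrist_torque'])"
```

```text
[0.55249557 0.17082046 0.10254257] [ 0.26485242  0.38181155 -6.36704875] [-0.04815348 -0.01722823  0.03294064]
```

Call:
move_arm(deltas=[0, 0, 0.0005, 0, 0, 0, 0, 0, 0, 0.001, 0, 0, 0, 0, 0, 0, 0.0015, 0, 0, 0, 0, 0, 0, 0.0015, 0, 0, 0, 0])

```text
t: 16.98
tool_pos: [0.5528, 0.1709, 0.1023]
orientation: [1.641, 2.678, 0.001]
force: [-5.1, -0.7, 5.0]
opening: 0.0157
gripper_force: 40.2
```

Seated: the upward force appeared right at the expected height. Releasing and retreating.

Call:
move_arm(deltas=[0, 0, 0.001, 0, 0, 0, 0.2, 0, 0, 0.001, 0, 0, 0, 0.5, 0, 0, 0.001, 0, 0, 0, 0.5, 0, 0, 0, 0, 0, 0, 0.5, 0, 0, -0.02, 0, 0, 0, 0.5, 0, 0, -0.05, 0, 0, 0, 0.5, 0, 0, -0.09, 0, 0, 0, 0.5, -0.03, 0, -0.13, 0, 0, 0, 0.5, -0.06, 0, -0.15, 0, 0, 0, 0.5, -0.09, 0, -0.15, 0, 0, 0, 0.5, -0.09, 0, -0.15, 0, 0, 0, 0.5])

```text
t: 18.35
tool_pos: [0.5938, 0.0888, 0.2521]
orientation: [1.645, 2.676, -0.0]
force: [-0.7, 0.5, 1.0]
opening: 0.0464
gripper_force: 0.0
```

```bash
python3 - <<'E'
from h import *
p,d,P,K,T=cam("wrist");save("w6.png",p)
k=(np.hypot(P[...,0]-.5525,P[...,1]-.1694)<.06)&(P[...,2]>.075)&(P[...,2]<.1);k[255:]=0
q=P[k]; A=np.c_[q[:,:2]-[.5525,.1694],np.ones(len(q))]
print(k.sum(),"plane",np.linalg.lstsq(A,q[:,2],rcond=None)[0]); b=q[:,:2].astype(np.float32);print(cv2.minEnclosingCircle(b),robot.read_state()["tool_pos"])
f=(np.hypot(P[...,0]-.5525,P[...,1]-.1694)<.05)&(P[...,2]>.115)&(P[...,2]<.14);print(f.sum(),np.median(P[f][:,2]))
E
```

```text
7570 plane [-0.00082578  0.00118293  0.08583283]
((0.5523120760917664, 0.1691851019859314), 0.05609355866909027) [0.59322191 0.08996073 0.25160156]
1477 0.12490685266162871
```

View pics/w6.png

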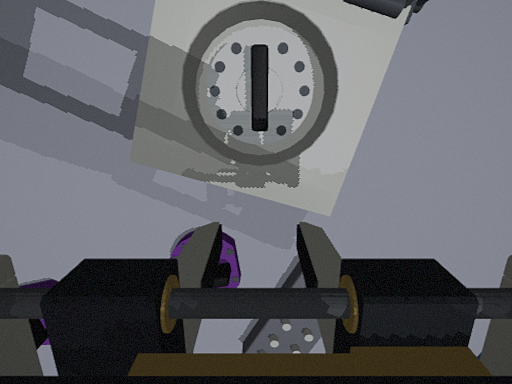

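The rotor at (260,90) is level. Its disc top is at 85.8 mm (86 expected when seated), the fin top is at 125 mm, and it is centred. The hood is open at the top of the view and the gripper is clear.

```bash
python3 -c "
from plant import robot
print(robot.close_job())"
```

```text
the job is handed in; nothing more can be done
None
```

The job is handed in: the hood stands open, the rotor sits level and fully down on the spindle with its flat matched, and the gripper is empty and clear; the bottle, tip box and tube rack were never approached closely. It took about 18 s of the 58 s allowed.

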